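Press a phone display into its frame on the bench screw press

TASK

Push the tray with the phone fully home under the screw press. Wind the handwheel clockwise until you feel the press foot just touch the phone, then give it a quarter turn more and let go. Much more than that cracks the display; leave the other things on the bench where they are.

Things in the scene. Friction and masses are not known exactly. Their poses are not given: they have to be found in the camera images.
- press: bench screw press, fixed to the bench: grey base plate 260 x 200 x 18 mm, two steel posts, a white cross-beam (underside 138 mm, top 164 mm above the bench) and on top of it a flat aluminium handwheel. Origin on the bench, on the screw's vertical axis. Its x axis is the way in which the tray is pushed home (away from the robot), z up
- tray (a joint): how far (m) the flat aluminium tray that carries the phone is pulled out of the press towards the robot: 0 = home against its stop, 0.06 = fully out. It slides stiffly (about 2.5 N) and stays where it is left. Counts as home below 3 mm
- tray_knob (a point): half-way up the upright black round knob on the tray's front end, 22 mm diameter, 50 mm tall, its foot on the tray 32 mm above the bench; this point is 62 mm above the bench. With the tray home it lies 150 mm from the screw axis on the press's -x side
- nest: the nest on the tray: steel plate 170 x 88 mm with a rubber cradle and the phone (147 x 71 mm, face up, long side along the tray). Origin on the tray's top, 32 mm above the bench, under the middle of the phone; on the screw axis when the tray is home. The phone's face lies from 51 to 66 mm above the bench: the cradle is shimmed anew for every job, by how much is not measured
- wheel (a joint): handwheel angle (rad), grows clockwise seen from above, lowering the foot 24 mm a turn. At 0 the crank knob is on the press's -x side of the axis; starts from -0.8 to 0.8. First touch comes between 2.5 and 6.7. It turns stiffly (0.42 N m, 7 N at the crank knob), keeps its height and stays where it is left, also under load
- wheel_centre (a point): centre of the handwheel's top face, 182 mm above the bench on the screw axis; the wheel is 144 mm across, 10 mm thick, with a 32 mm hub that rises 8 mm above the face
- crank_knob (a point): grip point of the upright black crank knob on the wheel, 24 mm diameter, 46 mm tall, 60 mm from the screw axis; it spins freely on its own pin, so a gripper can hold it without turning. This point is 212 mm above the bench (knob from 186 to 232 mm)
- platen: steel cross-plate under the beam with the 120 x 60 mm foot sprung below it; origin on the screw axis, plate's underside; sinks 24 mm a turn. The foot's spring is preloaded: at first touch the force on the phone jumps to 60 N (some 3.8 N more at the crank knob, within 6 degrees of turn), then grows 4 N a mm: 84 N after a quarter turn (5.3 N more at the knob than free)
- spool_mid (a point): bystander: middle of a blue spool, 48 mm diameter, 32 mm tall, standing on the bench
- jar_mid (a point): bystander: middle of a small jar, 38 mm diameter, 45 mm tall, standing on the bench
- driver_mid (a point): bystander: middle of a screwdriver 150 mm long lying on the bench

How it is judged:
On the way, in this order (a step that is already met when the one before it is completed fails the run):
1. the tray is fully home (within 3 mm of its stop) (value of joint tray below 0.003 m), for 0.2 s.
2. the foot is wound down onto the phone (over 20 N) (value of joint tray below 0.003 m and contact force between platen and nest above 20 N), for 0.1 s.
At the end, for the whole second after the job is handed in: The tray is home within 3 mm, the wheel is at rest, and the foot presses the phone with 77.5 to 90.5 N, which is a quarter turn past first touch, give or take about 24 degrees; the robot has let go (value of joint tray below 0.003 m and contact force between platen and nest between 77.5 and 90.5 N and velocity of joint wheel between -0.05 and 0.05 rad/s).
It fails at once if the display is overpressed (over 98 N, some 140 degrees past first touch) and cracks (contact force between platen and nest above 98 N).
It fails at once if a bystander is pushed about (more than 30 mm) (distance of any of spool_mid, jar_mid, driver_mid from where it was at the start of the episode above 0.03 m).
It also fails if it takes over 72 s, if anything falls off the work surface, if the arm or the gripper's body presses on something with over 40 N, if the wrist force passes 120 N, or if a joint passes its speed limit or range.

ROBOT

A 6-joint arm with a two-finger parallel gripper is mounted at the origin on the work surface. World frame = base frame: x ahead of the robot, y to its left, z up, the work surface at z = 0. Lengths are in m, angles in rad, forces in N, time in s.
With the tool pointing down it reaches from about 0.25 to 0.725 m from the base axis. Payload 4 kg.
Tool frame: the origin (TCP) lies midway between the tips of the shut fingers; the grasp point (between the pads) lies 19 mm behind it (bot.grip_point_offset is the distance from the TCP to the grasp point, in m); z points along the fingers, y is the line along which they close (so a half turn about z gives the same grasp; the last joint's range is limited). The gripper opens to 85 mm and grips with 20 to 120 N. Pads are 22 mm wide; open, the fingers measure 114 mm over their backs; the gripper's body (76 mm by 85 mm) begins 54 mm behind the grasp point. The pads swing forward as they close: fully open they stand 13 mm farther back than shut.
Start: joints at [1.108, 0.241, 0.005, 1.335, 0, 1.571], TCP at [0.223, 0.447, 0.231] pointing down, gripper open.
Joint ranges: [-2.72, 2.72], [-1.05, 1.87], [-1.09, 1.28], [-1.99, 2.15], [-1.42, 1.44], [-3.14, 3.14]. Speed limits (rad/s): [2.79, 2.79, 3.14, 3.14, 3.14, 3.14].

INTERFACE

Orientations are given as a unit quaternion [x, y, z, w].
In Python, from workcell import bot gives the robot as it stands.
- The arm moves only by the tool step_arm, never from a script. Its argument "targets" is text: rows parted by semicolons, each of 7 numbers parted by spaces: the opening, from -1 (shut) to 1 (fully open), so that 0 is half open, then the shift along the world's x, y, z normalised to -1 to 1, where 1 is 0.5 m, then the turn, a rotation vector about the world's x, y, z normalised to -1 to 1, where 1 is pi/4 rad. In form: gripper x y z wx wy wz; .... A call has 1 to 10 rows; each row is the pose to reach, as a shift and turn from the pose commanded when the call began; what a row does not reach only later rows make up. A row lasts 1/12 s, in which the tool goes at most 41.7 mm and 7.16 degrees, less where a joint would pass 70% of its speed; a pose out of reach is approached as far as the arm can. A call with a number of a shift or a turn outside -1 to 1 is refused whole. A call with a gripper value outside its range is refused whole. The fingers move at their own pace and stop on an object; the grip force is fixed at half the most. Time passes only in rows, so rows that repeat a pose let the fingers close. It gives the time, the measured TCP pose, the force, the opening and the grip force at its end, in the units of the state.
- bot.get_obs(): the state, without advancing time (a new reading comes with each control period).
- bot.camera(name): name is "scene" or "top" or "wrist"; returns the picture (384x512x3 uint8, red, green, blue); there is no depth.
- bot.camera_info(name): a dict with "vertical_fov" (degrees; the focal length in pixels is half the picture's height over the tangent of half this angle, whatever the lens; pixels are square), "cx", "cy" (the principal point, pixels), "pose" (4x4, takes a point from camera to world coordinates). Camera axes: x right, y up, looking along -z (the intrinsics and any distortion apply to the point x, -y, -z); pixel columns grow to the right and rows downward; lengths in m; the calibration is good to about 2 mm. A picture is of the moment at which its call begins: read the wrist's pose just before it. camera_info takes no time and is no camera call; for the wrist camera it gives the pose at the moment of the call.
- bot.job_done(): hands the job in; it is judged then, once.
The state is a dict: "clock": time; "joint_pos": joint angles; "joint_vel": joint speeds; "tau": joint torques, N m; "eef_pos": TCP position; "tool_rot": TCP orientation; "ft_force": force on the tool from outside, world axes, zero at the start; "ft_torque": the same for the moment, N m; "grip_width": finger opening in m; "grasp_force": force on a finger pad.
Only numpy, scipy, OpenCV 4.12 (cv2) and the standard library are available. Lean on these libraries where they do the work, as an engineer would, in place of code of your own. Each camera call takes 0.05 s, during which the arm holds its last target. There are 200 camera calls.

## Working session

There is one attempt and no reset: what is moved stays moved. The work goes in short steps, Python scripts to look and compute and a tool call to move; the robot and the scene stay as the last step left them, time stands still between calls to the robot, and variables do not carry over. Pictures are saved under pics/ and viewed, at most 10 in all, crops included, and the job is handed in when it is done.

Besides the shell and the picture viewer there is one more tool, called after "Request:" by a JSON object that holds its "name" and its "arguments". step_arm: Moves the arm, as the interface text tells. Scaled input: -1 to 1 covers 0.5 m each way for a shift and pi/4 rad each way for a turn. Its arguments: {"type":"object","properties":{"targets":{"type":"string"}},"required":["targets"]}

```bash
mkdir -p pics; ls; cat > h.py <<'E'
import numpy as np, cv2
from workcell import bot
def ray(name,u,v,info=None):
    i=info or bot.camera_info(name); f=192/np.tan(np.radians(i["vertical_fov"])/2); P=np.array(i["pose"])
    d=P[:3,:3]@np.array([(u-i["cx"])/f,-(v-i["cy"])/f,-1]); return P[:3,3],d
def onz(name,u,v,z,info=None):
    o,d=ray(name,u,v,info); return o+d*(z-o[2])/d[2]
def proj(name,p,info=None):
    i=info or bot.camera_info(name); f=192/np.tan(np.radians(i["vertical_fov"])/2); P=np.array(i["pose"])
    c=P[:3,:3].T@(np.array(p)-P[:3,3]); return i["cx"]-f*c[0]/c[2], i["cy"]+f*c[1]/c[2]
E
python3 - <<'E'
from h import *
ims=[]
for n in("top","scene"):
    im=bot.camera(n)[:,:,::-1]; cv2.imwrite(f"pics/{n}.png",im)
    i=bot.camera_info(n);print(n,{k:(np.round(v,3).tolist() if k=="pose" else v) for k,v in i.items()})
print(bot.get_obs())
E
```

```text
pics
top {'vertical_fov': 45.05781642188809, 'cx': 258.15244914181744, 'cy': 183.2048949225169, 'pose': [[-0.021, 0.999, -0.048, 0.544], [-1.0, -0.022, -0.017, 0.02], [-0.018, 0.047, 0.999, 1.042], [0.0, 0.0, 0.0, 1.0]]}
scene {'vertical_fov': 45.37350157116127, 'cx': 255.64587991440382, 'cy': 194.0455066469448, 'pose': [[-0.736, 0.648, -0.195, 0.424], [-0.677, -0.708, 0.203, 0.205], [-0.006, 0.281, 0.96, 0.928], [0.0, 0.0, 0.0, 1.0]]}
{'clock': 0.1, 'joint_pos': array([ 1.10803966e+00,  2.41353876e-01,  3.87267432e-03,  1.33522068e+00,
       -1.35671468e-05,  1.57078122e+00]), 'joint_vel': array([-0.00166084, -0.00112337,  0.00209228, -0.00202181, -0.00104001,
       -0.00015186]), 'tau': array([ 1.36186541e-04, -3.73137975e+01,  2.53009880e+01,  1.08266511e-02,
       -3.62500771e-06, -2.34097166e-05]), 'eef_pos': array([0.22295858, 0.44690293, 0.23049912]), 'tool_rot': array([ 2.29311880e-01,  9.73352533e-01, -9.28938529e-04, -2.11893907e-04]), 'ft_force': array([-0.86230216, -0.2035061 ,  0.5675717 ]), 'ft_torque': array([-0.00137775,  0.00954041, -0.0274999 ]), 'grasp_force': 0.0, 'grip_width': 0.08540997033042755}
```

View pics/top.png

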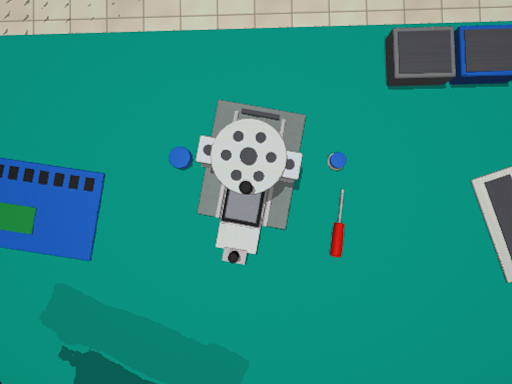

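View pics/scene.png

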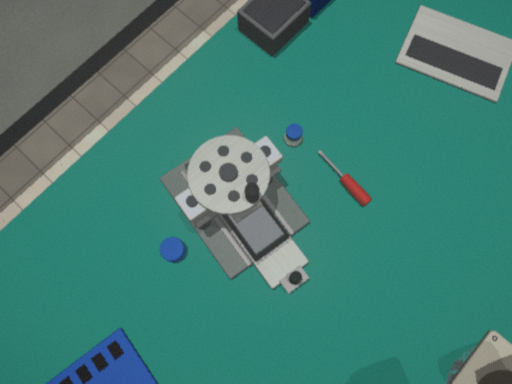

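The top view shows the wheel centre near (249,156), the crank knob at (246,187) and the tray knob at (234,257). The scene view has them at (229,173), (252,191) and (295,278). The spool and jar stand either side of the press, and the driver is to its right.

```bash
python3 - <<'E'
from h import *
W={}
for n,wc,ck,tk in(("top",(249,156),(246,187),(234,257)),("scene",(229,173),(252,189),(295,278))):
    im=cv2.imread(f"pics/{n}.png"); g=im.max(2)
    dark=(g<45).astype(np.uint8)
    k,lab,st,ce=cv2.connectedComponentsWithStats(dark)
    for nm,p,z in(("hub",wc,.190),("crank",ck,.232),("tray",tk,.082)):
        d=np.linalg.norm(ce-p,axis=1); j=np.argmin(d); print(n,nm,ce[j].round(1),st[j,2:].tolist(),onz(n,*ce[j],z).round(4))
    hsv=cv2.cvtColor(im,cv2.COLOR_BGR2HSV); m=((hsv[...,1]<50)&(g>120)).astype(np.uint8)
    # wheel disc
    m2=np.zeros_like(m); cv2.circle(m2,wc,46,1,-1); mm=cv2.morphologyEx(m*m2,cv2.MORPH_OPEN,np.ones((5,5)))
    c=cv2.HoughCircles(cv2.GaussianBlur(cv2.cvtColor(im,cv2.COLOR_BGR2GRAY),(3,3),0),cv2.HOUGH_GRADIENT,1,100,param1=100,param2=20,minRadius=33,maxRadius=46)
    for q in c[0][:3]: print(n,"wheel",q,onz(n,q[0],q[1],.182).round(4))
E
```

```text
top hub [245.3 187.5] [13, 13, 77] [0.577  0.0581 0.19  ]
top crank [245.3 187.5] [13, 13, 77] [0.5753 0.0562 0.232 ]
top tray [233.3 256.2] [11, 11, 62] [0.4398 0.0905 0.082 ]
top wheel [246.5 156.5  38.8] [0.6351 0.055  0.182 ]
scene hub [255.9 191.2] [512, 384, 196091] [0.5766 0.0448 0.19  ]
scene crank [255.9 191.2] [512, 384, 196091] [0.5679 0.0539 0.232 ]
scene tray [255.9 191.2] [512, 384, 196091] [0.599  0.0214 0.082 ]
scene wheel [228.5 175.5  41. ] [0.6318 0.054  0.182 ]
```

Request:
{"name": "step_arm", "arguments": {"targets": "1 0.434 -0.714 -0.1 0 0 0.356;1 0.434 -0.714 -0.1 0 0 0.356;1 0.434 -0.714 -0.1 0 0 0.356;1 0.434 -0.714 -0.1 0 0 0.356;1 0.434 -0.714 -0.1 0 0 0.356;1 0.434 -0.714 -0.1 0 0 0.356;1 0.434 -0.714 -0.1 0 0 0.356;1 0.434 -0.714 -0.1 0 0 0.356;1 0.434 -0.714 -0.1 0 0 0.356;1 0.434 -0.714 -0.1 0 0 0.356"}}

```text
clock: 0.93
eef_pos: [0.4347, 0.098, 0.1822]
tool_rot: [0.091, 0.996, 0.0, -0.0]
ft_force: [0.8, 0.3, 0.2]
grip_width: 0.0854
grasp_force: 0.0
```

```bash
python3 - <<'E'
from h import *
i=bot.camera_info("wrist"); im=bot.camera("wrist")[:,:,::-1]; cv2.imwrite("pics/w1.png",im)
o=bot.get_obs(); print(o["clock"],o["eef_pos"],o["tool_rot"],o["joint_pos"].round(2)); print(i["pose"].round(3).tolist(),i["vertical_fov"])
for p in((.44,.0905,.082),(.575,.056,.232),(.634,.0545,.19)): print(proj("wrist",p,i))
E
```

```text
0.9833 [0.43814313 0.0917336  0.18135391] [ 0.09571706  0.9954044  -0.00264336  0.00115901] [ 0.21  0.17 -0.22  1.18 -0.01  0.4 ]
[[0.183, -0.944, -0.276, 0.364], [0.983, 0.176, 0.051, 0.111], [-0.0, -0.281, 0.96, 0.325], [0.0, 0.0, 0.0, 1.0]] 67.707608649839
(np.float64(244.2643700859249), np.float64(197.25758511997108))
(np.float64(221.5215370894346), np.float64(538.0277361019535))
(np.float64(242.68236422242975), np.float64(503.55425602557176))
```

View pics/w1.png

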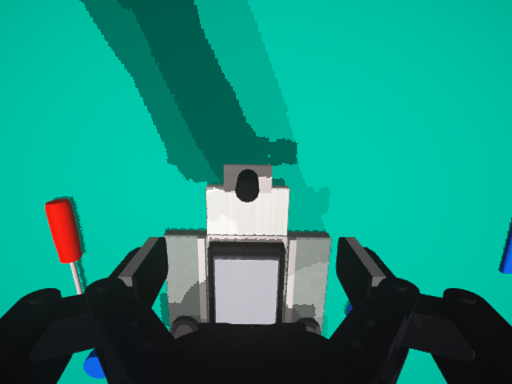

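The wrist view shows the tray edges running vertically in the picture, so the gripper is square to the tray. The tray knob is between the fingers at about (247,188).

Request:
{"name": "step_arm", "arguments": {"targets": "1 0 0 -0.08 0 0 0;1 0 0 -0.16 0 0 0;1 0 0 -0.24 0 0 0;1 0 0 -0.271 0 0 0;0 0 0 -0.271 0 0 0;-1 0 0 -0.271 0 0 0;-1 0 0 -0.271 0 0 0;-1 0 0 -0.271 0 0 0;-1 0 0 -0.271 0 0 0;-1 0 0 -0.271 0 0 0"}}

```text
clock: 1.82
eef_pos: [0.4349, 0.0936, 0.0497]
tool_rot: [0.093, 0.996, -0.008, 0.002]
ft_force: [-3.1, -22.9, 15.5]
grip_width: 0.0204
grasp_force: 58.0
```

Request:
{"name": "step_arm", "arguments": {"targets": "-1 0 0.006 0.004 0 0 0;-1 0.01 0.004 0.004 0 0 0;-1 0.02 0.002 0.004 0 0 0;-1 0.03 0 0.004 0 0 0;-1 0.04 -0.002 0.004 0 0 0;-1 0.05 -0.004 0.004 0 0 0;-1 0.06 -0.006 0.004 0 0 0;-1 0.07 -0.007 0.004 0 0 0;-1 0.08 -0.009 0.004 0 0 0;-1 0.08 -0.009 0.004 0 0 0"}}

```text
clock: 2.65
eef_pos: [0.4721, 0.086, 0.0498]
tool_rot: [0.095, 0.995, -0.01, -0.001]
ft_force: [-5.6, -28.3, 7.7]
grip_width: 0.0205
grasp_force: 60.2
```

Request:
{"name": "step_arm", "arguments": {"targets": "-1 0 -0.004 0 0 0 0;-1 0 -0.004 0 0 0 0;-1 0 -0.004 0 0 0 0"}}

```text
clock: 2.9
eef_pos: [0.472, 0.086, 0.0498]
tool_rot: [0.094, 0.996, -0.008, -0.001]
ft_force: [-5.5, -22.1, 4.5]
grip_width: 0.0206
grasp_force: 59.5
```

Request:
{"name": "step_arm", "arguments": {"targets": "-1 0.01 -0.008 0 0 0 0;-1 0.016 -0.012 0 0 0 0;-1 0.022 -0.014 0 0 0 0;-1 0.026 -0.015 0 0 0 0;-1 0.03 -0.016 0 0 0 0;-1 0.03 -0.016 0 0 0 0"}}

```text
clock: 3.4
eef_pos: [0.4876, 0.0828, 0.0499]
tool_rot: [0.092, 0.996, -0.003, -0.001]
ft_force: [-5.6, -6.4, 2.4]
grip_width: 0.0202
grasp_force: 59.2
```

Request:
{"name": "step_arm", "arguments": {"targets": "-1 0.006 -0.002 0 0 0 0;-1 0.012 -0.003 0 0 0 0;-1 0.018 -0.005 0 0 0 0;-1 0.018 -0.005 0 0 0 0"}}

```text
clock: 3.73
eef_pos: [0.4879, 0.0827, 0.0494]
tool_rot: [0.092, 0.996, -0.001, -0.01]
ft_force: [-25.2, 0.8, 20.0]
grip_width: 0.0204
grasp_force: 61.6
```

Request:
{"name": "step_arm", "arguments": {"targets": "-1 -0.008 0.001 0 0 0 0;1 -0.012 0.002 0 0 0 0;1 -0.012 0.002 0 0 0 0;1 -0.012 0.002 0 0 0 0;1 -0.012 0.002 0 0 0 0;1 -0.012 0.002 0.08 0 0 0;1 -0.012 0.002 0.16 0 0 0;1 -0.012 0.002 0.24 0 0 0;1 -0.012 0.002 0.32 0 0 0;1 -0.012 0.002 0.42 0 0 0"}}

```text
clock: 4.57
eef_pos: [0.4925, 0.084, 0.2531]
tool_rot: [0.091, 0.996, 0.0, 0.0]
ft_force: [1.0, 0.3, -0.1]
grip_width: 0.0853
grasp_force: 0.0
```

```bash
python3 - <<'E'
from h import *
i=bot.camera_info("wrist"); im=bot.camera("wrist")[:,:,::-1]; cv2.imwrite("pics/w2.png",im)
t=bot.camera("top")[:,:,::-1]; cv2.imwrite("pics/t2.png",cv2.resize(t[90:280,170:370],None,fx=3,fy=3))
import pickle; pickle.dump(i,open("w2.pkl","wb"))
o=bot.get_obs(); print(o["clock"],o["eef_pos"],o["tool_rot"],o["ft_force"])
for p in((.4879,.0827,.082),(.575,.056,.232),(.634,.0545,.19)): print(proj("wrist",p,i))
E
```

```text
4.6667 [0.4971059  0.084798   0.25914922] [0.09147511 0.99577398 0.00210905 0.00787679] [ 0.75589973  0.21991434 -0.72371392]
(np.float64(249.54777663688967), np.float64(168.36629781636475))
(np.float64(233.74957982373746), np.float64(339.62913304451877))
(np.float64(247.9936476805964), np.float64(355.5001073541267))
```

View pics/w2.png

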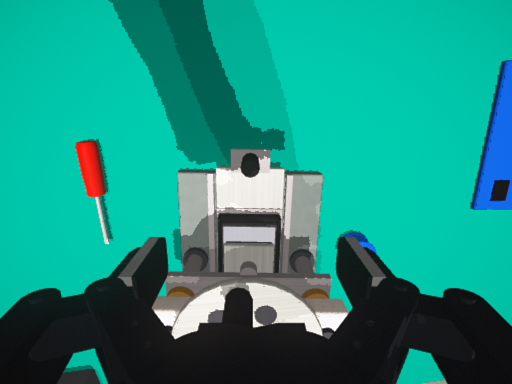

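View pics/t2.png

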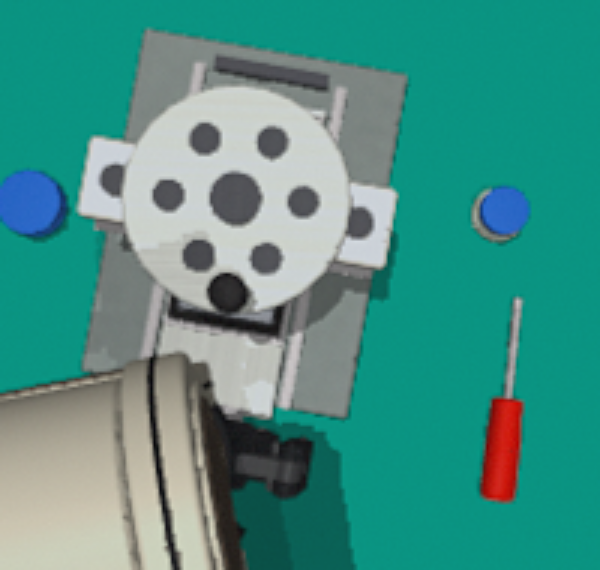

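The wrist view shows the tray home, with its knob at (250,165) and the crank knob at (238,300) ahead of the fingers. In the top crop the hub is at (236,198) and the crank at (228,291), and the bystanders haven't moved.

Request:
{"name": "step_arm", "arguments": {"targets": "1 0.06 -0.02 0 0 0 0;1 0.12 -0.04 0 0 0 0;1 0.159 -0.058 0 0 0 0;1 0.159 -0.058 0 0 0 0;1 0.159 -0.058 0 0 0 0;1 0.159 -0.058 0 0 0 0"}}

```text
clock: 5.17
eef_pos: [0.5715, 0.0551, 0.2503]
tool_rot: [0.092, 0.996, 0.0, -0.001]
ft_force: [-0.3, 0.2, -0.4]
grip_width: 0.0856
grasp_force: 0.0
```

Request:
{"name": "step_arm", "arguments": {"targets": "1 0.01 0.002 -0.05 0 0 0;1 0.01 0.002 -0.108 0 0 0;1 0.01 0.002 -0.108 0 0 0;1 0.01 0.002 -0.108 0 0 0;-1 0.01 0.002 -0.108 0 0 0;-1 0.01 0.002 -0.108 0 0 0;-1 0.01 0.002 -0.108 0 0 0;-1 0.01 0.002 -0.108 0 0 0;-1 0.01 0.002 -0.108 0 0 0;-1 0.01 0.002 -0.108 0 0 0"}}

```text
clock: 6.0
eef_pos: [0.5775, 0.0565, 0.1981]
tool_rot: [0.091, 0.996, 0.001, 0.001]
ft_force: [-0.1, 1.3, 5.1]
grip_width: 0.0228
grasp_force: 58.6
```

```bash
cat > arc.py <<'E'
import numpy as np,sys
# args: cx cy th0deg a_start a_end step : rows relative to commanded point at a_start
cx,cy,th0,a0,a1,st=map(float,sys.argv[1:7]); r=.06
f=lambda a:r*np.array([np.cos(np.radians(th0-a)),np.sin(np.radians(th0-a))])
for a in np.arange(a0+st,a1+.1,st): print(int(a),((f(a)-f(a0))/.5).round(3))
E
python3 arc.py .636 .053 177 0 360 10
```

```text
10 [0.003 0.021]
20 [0.009 0.041]
30 [0.019 0.059]
40 [0.032 0.076]
50 [0.048 0.09 ]
60 [0.065 0.101]
70 [0.085 0.108]
80 [0.105 0.113]
90 [0.126 0.114]
100 [0.147 0.111]
110 [0.167 0.104]
120 [0.185 0.094]
130 [0.202 0.081]
140 [0.216 0.066]
150 [0.227 0.048]
160 [0.235 0.029]
170 [0.239 0.008]
180 [ 0.24  -0.013]
190 [ 0.237 -0.033]
200 [ 0.23  -0.053]
210 [ 0.22  -0.072]
220 [ 0.208 -0.088]
230 [ 0.192 -0.102]
240 [ 0.174 -0.113]
250 [ 0.155 -0.121]
260 [ 0.134 -0.125]
270 [ 0.114 -0.126]
280 [ 0.093 -0.123]
290 [ 0.073 -0.117]
300 [ 0.054 -0.107]
310 [ 0.038 -0.094]
320 [ 0.024 -0.078]
330 [ 0.013 -0.061]
340 [ 0.005 -0.041]
350 [ 0.001 -0.021]
360 [ 0. -0.]
```

Request:
{"name": "step_arm", "arguments": {"targets": "-1 0.003 0.021 0 0 0 0;-1 0.009 0.041 0 0 0 0;-1 0.019 0.059 0 0 0 0;-1 0.032 0.076 0 0 0 0;-1 0.048 0.09 0 0 0 0;-1 0.065 0.101 0 0 0 0"}}

```text
clock: 6.5
eef_pos: [0.6087, 0.1053, 0.1981]
tool_rot: [0.092, 0.996, -0.002, -0.0]
ft_force: [-4.1, -5.5, 7.1]
grip_width: 0.0229
grasp_force: 59.2
```

Request:
{"name": "step_arm", "arguments": {"targets": "-1 0.02 0.007 0 0 0 0;-1 0.04 0.012 0 0 0 0;-1 0.061 0.013 0 0 0 0;-1 0.082 0.01 0 0 0 0;-1 0.102 0.003 0 0 0 0;-1 0.12 -0.007 0 0 0 0"}}

```text
clock: 7.0
eef_pos: [0.6683, 0.1039, 0.1981]
tool_rot: [0.091, 0.996, 0.001, -0.001]
ft_force: [-7.5, 1.9, 7.8]
grip_width: 0.0226
grasp_force: 59.4
```

```bash
python3 - <<'E'
import numpy as np
f=lambda a:.06*np.array([np.cos(np.radians(177-a)),np.sin(np.radians(177-a))])
for b in range(120,420,20):
    t=np.radians(177-b-20+1.5)
    print(b+20,"; ".join("-1 %.3f %.3f 0 0 0 0"%tuple((f(b+d)-f(b))/.5) for d in(5,10,15,20)),"t=(%.2f %.2f)"%(np.sin(t),-np.cos(t)))
E
```

```text
140 -1 0.009 -0.006 0 0 0 0; -1 0.016 -0.013 0 0 0 0; -1 0.024 -0.020 0 0 0 0; -1 0.030 -0.028 0 0 0 0 t=(0.62 -0.78)
160 -1 0.006 -0.009 0 0 0 0; -1 0.011 -0.018 0 0 0 0; -1 0.015 -0.027 0 0 0 0; -1 0.019 -0.037 0 0 0 0 t=(0.32 -0.95)
180 -1 0.003 -0.010 0 0 0 0; -1 0.004 -0.020 0 0 0 0; -1 0.005 -0.031 0 0 0 0; -1 0.005 -0.041 0 0 0 0 t=(-0.03 -1.00)
200 -1 -0.001 -0.010 0 0 0 0; -1 -0.003 -0.021 0 0 0 0; -1 -0.006 -0.031 0 0 0 0; -1 -0.009 -0.041 0 0 0 0 t=(-0.37 -0.93)
220 -1 -0.005 -0.009 0 0 0 0; -1 -0.010 -0.018 0 0 0 0; -1 -0.016 -0.027 0 0 0 0; -1 -0.023 -0.035 0 0 0 0 t=(-0.66 -0.75)
240 -1 -0.007 -0.007 0 0 0 0; -1 -0.016 -0.014 0 0 0 0; -1 -0.024 -0.020 0 0 0 0; -1 -0.033 -0.025 0 0 0 0 t=(-0.88 -0.48)
260 -1 -0.010 -0.004 0 0 0 0; -1 -0.019 -0.008 0 0 0 0; -1 -0.030 -0.010 0 0 0 0; -1 -0.040 -0.012 0 0 0 0 t=(-0.99 -0.15)
280 -1 -0.010 -0.001 0 0 0 0; -1 -0.021 -0.001 0 0 0 0; -1 -0.031 0.000 0 0 0 0; -1 -0.042 0.002 0 0 0 0 t=(-0.98 0.20)
300 -1 -0.010 0.003 0 0 0 0; -1 -0.020 0.006 0 0 0 0; -1 -0.029 0.011 0 0 0 0; -1 -0.038 0.016 0 0 0 0 t=(-0.85 0.52)
320 -1 -0.009 0.006 0 0 0 0; -1 -0.016 0.013 0 0 0 0; -1 -0.024 0.020 0 0 0 0; -1 -0.030 0.028 0 0 0 0 t=(-0.62 0.78)
340 -1 -0.006 0.009 0 0 0 0; -1 -0.011 0.018 0 0 0 0; -1 -0.015 0.027 0 0 0 0; -1 -0.019 0.037 0 0 0 0 t=(-0.32 0.95)
360 -1 -0.003 0.010 0 0 0 0; -1 -0.004 0.020 0 0 0 0; -1 -0.005 0.031 0 0 0 0; -1 -0.005 0.041 0 0 0 0 t=(0.03 1.00)
380 -1 0.001 0.010 0 0 0 0; -1 0.003 0.021 0 0 0 0; -1 0.006 0.031 0 0 0 0; -1 0.009 0.041 0 0 0 0 t=(0.37 0.93)
400 -1 0.005 0.009 0 0 0 0; -1 0.010 0.018 0 0 0 0; -1 0.016 0.027 0 0 0 0; -1 0.023 0.035 0 0 0 0 t=(0.66 0.75)
420 -1 0.007 0.007 0 0 0 0; -1 0.016 0.014 0 0 0 0; -1 0.024 0.020 0 0 0 0; -1 0.033 0.025 0 0 0 0 t=(0.88 0.48)
```

Request:
{"name": "step_arm", "arguments": {"targets": "-1 0.009 -0.006 0 0 0 0; -1 0.016 -0.013 0 0 0 0; -1 0.024 -0.020 0 0 0 0; -1 0.030 -0.028 0 0 0 0"}}

```text
clock: 7.33
eef_pos: [0.6835, 0.0908, 0.1981]
tool_rot: [0.091, 0.996, 0.001, -0.001]
ft_force: [-4.9, 4.6, 6.2]
grip_width: 0.0224
grasp_force: 59.3
```

Request:
{"name": "step_arm", "arguments": {"targets": "-1 0.006 -0.009 0 0 0 0; -1 0.011 -0.018 0 0 0 0; -1 0.015 -0.027 0 0 0 0; -1 0.019 -0.037 0 0 0 0"}}

```text
clock: 7.67
eef_pos: [0.6937, 0.0732, 0.1982]
tool_rot: [0.09, 0.996, 0.002, 0.0]
ft_force: [-3.4, 6.0, 5.5]
grip_width: 0.0227
grasp_force: 59.3
```

Request:
{"name": "step_arm", "arguments": {"targets": "-1 0.003 -0.010 0 0 0 0; -1 0.004 -0.020 0 0 0 0; -1 0.005 -0.031 0 0 0 0; -1 0.005 -0.041 0 0 0 0"}}

```text
clock: 8.0
eef_pos: [0.6973, 0.0528, 0.1982]
tool_rot: [0.09, 0.996, 0.002, 0.001]
ft_force: [-0.2, 6.0, 4.1]
grip_width: 0.0226
grasp_force: 59.2
```

Request:
{"name": "step_arm", "arguments": {"targets": "-1 -0.001 -0.010 0 0 0 0; -1 -0.003 -0.021 0 0 0 0; -1 -0.006 -0.031 0 0 0 0; -1 -0.009 -0.041 0 0 0 0"}}

```text
clock: 8.33
eef_pos: [0.6937, 0.032, 0.1982]
tool_rot: [0.091, 0.996, 0.002, 0.002]
ft_force: [2.2, 6.3, 3.3]
grip_width: 0.0226
grasp_force: 59.1
```

Request:
{"name": "step_arm", "arguments": {"targets": "-1 -0.005 -0.009 0 0 0 0; -1 -0.010 -0.018 0 0 0 0; -1 -0.016 -0.027 0 0 0 0; -1 -0.023 -0.035 0 0 0 0"}}

```text
clock: 8.67
eef_pos: [0.683, 0.0136, 0.1982]
tool_rot: [0.091, 0.996, 0.002, 0.003]
ft_force: [6.1, 3.1, 3.2]
grip_width: 0.0228
grasp_force: 59.1
```

Request:
{"name": "step_arm", "arguments": {"targets": "-1 -0.007 -0.007 0 0 0 0; -1 -0.016 -0.014 0 0 0 0; -1 -0.024 -0.020 0 0 0 0; -1 -0.033 -0.025 0 0 0 0"}}

```text
clock: 9.0
eef_pos: [0.6671, 0.0004, 0.1982]
tool_rot: [0.091, 0.996, 0.001, 0.004]
ft_force: [9.7, 3.2, 0.5]
grip_width: 0.0225
grasp_force: 58.8
```

Request:
{"name": "step_arm", "arguments": {"targets": "-1 -0.010 -0.004 0 0 0 0; -1 -0.019 -0.008 0 0 0 0; -1 -0.030 -0.010 0 0 0 0; -1 -0.040 -0.012 0 0 0 0"}}

```text
clock: 9.33
eef_pos: [0.6484, -0.0065, 0.1983]
tool_rot: [0.092, 0.996, 0.0, 0.005]
ft_force: [10.2, 0.5, -0.6]
grip_width: 0.0227
grasp_force: 58.7
```

Request:
{"name": "step_arm", "arguments": {"targets": "-1 -0.010 -0.001 0 0 0 0; -1 -0.021 -0.001 0 0 0 0; -1 -0.031 0.000 0 0 0 0; -1 -0.042 0.002 0 0 0 0"}}

```text
clock: 9.67
eef_pos: [0.6274, -0.0066, 0.1982]
tool_rot: [0.092, 0.996, -0.001, 0.005]
ft_force: [10.5, -4.4, -0.2]
grip_width: 0.0222
grasp_force: 58.8
```

Request:
{"name": "step_arm", "arguments": {"targets": "-1 -0.010 0.003 0 0 0 0; -1 -0.020 0.006 0 0 0 0; -1 -0.029 0.011 0 0 0 0; -1 -0.038 0.016 0 0 0 0"}}

```text
clock: 10.0
eef_pos: [0.608, 0.0002, 0.1982]
tool_rot: [0.092, 0.996, -0.002, 0.005]
ft_force: [8.6, -6.2, -0.4]
grip_width: 0.0226
grasp_force: 58.9
```

Request:
{"name": "step_arm", "arguments": {"targets": "-1 -0.009 0.006 0 0 0 0; -1 -0.016 0.013 0 0 0 0; -1 -0.024 0.020 0 0 0 0; -1 -0.028 0.025 0 0 0 0;-1 -0.028 0.025 0 0 0 0"}}

```text
clock: 10.42
eef_pos: [0.5927, 0.0124, 0.1982]
tool_rot: [0.092, 0.996, -0.002, 0.004]
ft_force: [5.9, -7.1, 1.1]
grip_width: 0.0223
grasp_force: 59.1
```

Request:
{"name": "step_arm", "arguments": {"targets": "-1 -0.002 0.004 0 0 0 0;1 -0.002 0.004 0 0 0 0;1 -0.002 0.004 0 0 0 0;1 -0.002 0.004 0 0 0 0;1 -0.002 0.004 0 0 0 0;1 -0.002 0.004 0 0 0 0;1 -0.002 0.004 0.06 0 0 0;1 -0.002 0.004 0.12 0 0 0;1 -0.002 0.004 0.2 0 0 0;1 -0.002 0.004 0.24 0 0 0"}}

```text
clock: 11.25
eef_pos: [0.5895, 0.0173, 0.3214]
tool_rot: [0.091, 0.996, 0.0, 0.003]
ft_force: [0.0, 0.1, -0.2]
grip_width: 0.0855
grasp_force: 0.0
```

Request:
{"name": "step_arm", "arguments": {"targets": "1 -0.08 0 0 0 0 0;1 -0.16 0.03 0 0 0 0;1 -0.24 0.06 0 0 0 0;1 -0.32 0.1 0 0 0 0;1 -0.32 0.1 0 0 0 0"}}

```text
clock: 11.67
eef_pos: [0.4228, 0.0684, 0.317]
tool_rot: [0.09, 0.996, 0.0, -0.002]
ft_force: [-0.0, -0.2, -0.8]
grip_width: 0.0852
grasp_force: 0.0
```

```bash
python3 - <<'E'
from h import *
t=bot.camera("top")[:,:,::-1]; cv2.imwrite("pics/t3.png",cv2.resize(t[90:280,170:370],None,fx=3,fy=3))
for p in((248.3,155.7,.19),): print(onz("top",*p))
print(proj("top",(.5927,.0127,.232)),proj("top",(.4879,.0827,.082)))
E
```

```text
[0.63568354 0.05130996 0.19      ]
(np.float64(269.8616589070713), np.float64(177.06020541939273)) (np.float64(236.62639308003926), np.float64(232.7618077197149))
```

View pics/t3.png

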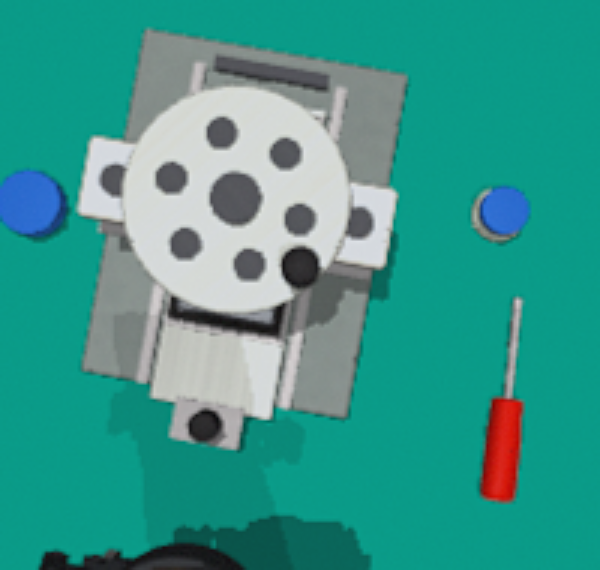

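The top view shows the crank knob at (300,266) in the crop, where it was left. The tray knob is at (205,425), still home, and the bystanders haven't moved.

```bash
python3 -c "
from workcell import bot
print(bot.job_done())"
```

```text
the job is handed in; nothing more can be done
None
```

I pushed the tray home against its stop and wound the press to about 90° (83–99°) past first touch. I then let go and handed the job in without disturbing the bystanders; no verdict came back, and the foot force was inferred from the wheel angle, not measured.

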